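# Sort the day's small parcels at the mailroom counter

### The job

Sort the five parcels on the mailroom counter into the three grey trays: the mailing tube lying in the long narrow tray, the two small cartons standing upright side by side in the deep bin, and the two flat book mailers in the wide shallow tray, the large one flat on the tray's floor and the small one centred on top of it with their long sides in line. Never tip a carton over.

Things in the scene. Friction and masses are not known exactly. Their poses are not given: they have to be found in the camera images.
- large_flat: Sizes in mm. the larger of the two: plain brown cardboard book mailer with a white label on top, a flat box 140 long (its x axis) x 60 wide (y) x 22 thick (z), lying flat; origin at the centre of its underside, z up; about 0.2 to 0.4 kg
- small_flat: Sizes in mm. the smaller of the two: plain brown cardboard book mailer with a white label on top, a flat box 105 long (its x axis) x 46 wide (y) x 18 thick (z), lying flat; origin at the centre of its underside, z up; about 0.1 to 0.2 kg
- tube: Sizes in mm. cardboard mailing tube lying down, 150 long along its x axis, round barrel of 40 diameter, with white square end caps 46 x 46 x 8 thick that keep it from rolling; barrel axis 23 above the origin, which lies under its middle at the height of the caps' underside; z up; about 0.1 to 0.2 kg
- carton_a: Sizes in mm. one of two alike small brown cardboard cartons, square, 52 x 52 and 62 tall, standing upright, closed top with a tape strip up; origin at the centre of its underside, z up, x and y square to its sides; about 0.15 to 0.31 kg
- carton_b: Sizes in mm. one of two alike small brown cardboard cartons, square, 52 x 52 and 62 tall, standing upright, closed top with a tape strip up; origin at the centre of its underside, z up, x and y square to its sides; about 0.15 to 0.31 kg (it does not matter which carton goes at which end of the bin)
- long_tray: Sizes in mm. the long narrow tray, for the tube: grey painted open-topped tray, 200 long (x) x 92 wide (y) x 18 high outside, walls and floor 4 thick (inner floor 4 above the table, inside 192 x 84), fixed to the table; origin at the centre of its underside, z up
- wide_tray: Sizes in mm. the wide shallow tray, for the flat mailers: grey painted open-topped tray, 172 long (x) x 118 wide (y) x 18 high outside, walls and floor 4 thick (inner floor 4 above the table, inside 164 x 110), fixed to the table; origin at the centre of its underside, z up
- deep_bin: Sizes in mm. the deep bin, by far the highest- and thickest-walled, for the two cartons in a row along its x axis: grey painted open-topped tray, 158 long (x) x 120 wide (y) x 50 high outside, walls and floor 8 thick (inner floor 8 above the table, inside 142 x 104), fixed to the table; origin at the centre of its underside, z up
Things that resemble listed ones, but are neither listed nor needed, are in the scene too. What is shaped like the tube but purple is not meant.

How it is judged:
By the outcome, as a careful person would: the job done as asked, in the order asked, and still so for the second after the job is handed in, with the robot touching nothing.
It also fails if it takes over 144 s, if anything falls off the work surface, if the arm or the gripper's body presses on something with over 40 N, if the wrist force passes 120 N, or if a joint passes its speed limit or range.

### The arm

A 7-joint arm with a two-finger parallel gripper is mounted at the origin on the work surface. World frame = base frame: x ahead of the robot, y to its left, z up, the work surface at z = 0. Lengths are in mm, angles in rad, forces in N, time in s.
With the tool pointing down it reaches from about 350 to 900 mm from the base axis. Payload 7.2 kg.
Tool frame: the origin (TCP) lies on the front face of the gripper's body, between the roots of the fingers; the fingertips stand 73 mm ahead of it and the grasp point (between the pads) lies 54 mm ahead of it (r.grip_point_offset is the distance from the TCP to the grasp point, in mm); z points along the fingers, y is the line along which they close (so a half turn about z gives the same grasp; the last joint's range is limited). The gripper opens to 85 mm and grips with 20 to 120 N. Pads are 22 mm wide; open, the fingers measure 114 mm over their backs; the gripper's body (76 mm by 85 mm) begins 54 mm behind the grasp point. The pads swing forward as they close: fully open they stand 13 mm farther back than shut.
Start: joints at [1.036, 0.411, -0.013, 1.596, 0.006, 1.134, -0.082], TCP at [281.258, -558.14, 303.897] pointing down, gripper open.
Joint ranges: [-2.95, 2.95], [-0.29, 1.99], [-1.47, 1.44], [0.14, 2.54], [-1.03, 4.17], [0.13, 1.85], [-2.86, 2.86]. Speed limits (rad/s): [2.39, 2.39, 3.01, 3.01, 3.14, 3.14, 3.14].

### API

Orientations are given as a unit quaternion [x, y, z, w].
In Python, from workcell import r gives the robot as it stands. The module is installed in compiled form; this text tells all that it offers.
- The arm moves only by the tool send_rows, never from a script. Its argument "targets" is one flat list of numbers, 5 for each row, row after row: the opening, from 0 (shut) to 1 (fully open), then the shift along the world's x, y, z each as a share of 0.3 m, from -1 to 1, then the turn about the world's z as a share of 90 degrees, from -1 to 1. A call has 1 to 8 rows; each row is the pose to reach, as a shift and turn from the pose commanded when the call began; what a row does not reach only later rows make up. A row lasts 1/10 s, in which the tool goes at most 50 mm and 8.59 degrees, less where a joint would pass 70% of its speed; a pose out of reach is approached as far as the arm can. A call with a number of a shift or a turn outside -1 to 1 is refused whole. A call with a gripper value outside its range is refused whole. The fingers move at their own pace and stop on an object; the grip force is fixed at half the most. Time passes only in rows, so rows that repeat a pose let the fingers close. It gives the time, the measured TCP pose, the force, the opening and the grip force at its end, in the units of the state.
- r.get_obs(): the state, without advancing time (a new reading comes with each control period).
- r.read_camera(name): name is "scene" or "side" or "wrist"; returns the picture (400x640x3 uint8, red, green, blue); there is no depth.
- r.camera_info(name): a dict with "fx", "fy", "cx", "cy" (pixels), "R" (3x3) and "t" (3): a world point X has camera coordinates R X + t. Camera axes: x right, y down, z forward; pixel columns grow to the right and rows downward; lengths in mm; the calibration is good to about 2 mm. A picture is of the moment at which its call begins: read the wrist's pose just before it. camera_info takes no time and is no camera call; for the wrist camera it gives the pose at the moment of the call.
- r.hand_in(): hands the job in; it is judged then, once.
The state is a dict: "t": time; "joint_pos": joint angles; "qvel": joint speeds; "joint_torque": joint torques, N m; "tool_pos": TCP position; "orientation": TCP orientation; "force": force on the tool from outside, world axes, zero at the start; "moment": the same for the moment, N m; "width": finger opening in mm; "grasp_force": force on a finger pad.
Only numpy, scipy, OpenCV 4.12 (cv2) and the standard library are available. Lean on these libraries where they do the work, as an engineer would, in place of code of your own. Each camera call takes 0.05 s, during which the arm holds its last target. There are 200 camera calls.

## Working session

There is one attempt and no reset: what is moved stays moved. The work goes in short steps, Python scripts to look and compute and a tool call to move; the robot and the scene stay as the last step left them, time stands still between calls to the robot, and variables do not carry over. Pictures are saved under pics/ and viewed, at most 14 in all, crops included, and the job is handed in when it is done.

Besides the shell and the picture viewer there is one more tool, called as name(argument=value, ...) on one line, values as JSON. send_rows: Moves the arm, as the interface text tells. Its arguments: {"type":"object","properties":{"targets":{"type":"array","items":{"type":"number"}}},"required":["targets"]}

```bash
mkdir -p pics
python3 - <<'E'
from workcell import r
import cv2,numpy as np
o=r.get_obs();print(o['t'],o['tool_pos'],o['orientation'],o['width'],r.grip_point_offset)
for n in("scene","side","wrist"):
    c=r.camera_info(n);R=np.array(c['R']);print(n,c['fx'],c['fy'],c['cx'],c['cy'],R.round(3).tolist(),np.round(-R.T@np.array(c['t'])))
    cv2.imwrite(f"pics/{n}0.png",cv2.cvtColor(r.read_camera(n),cv2.COLOR_RGB2BGR))
E
```

```text
0.0 [ 281.08402975 -557.78868756  303.07101994] [ 9.72877186e-01  2.31320887e-01 -2.30267665e-04 -7.58083397e-04] 85.1606979849554 53.900000000000006
scene 446.3421316001443 446.3421316001443 321.6109711758361 204.2226036561986 [[-0.518, 0.855, 0.011], [0.577, 0.359, -0.733], [-0.631, -0.374, -0.68]] [1246.  376.  802.]
side 514.5792087390168 514.5792087390168 324.21819967570167 196.19826877581394 [[-0.864, -0.503, -0.012], [-0.337, 0.597, -0.728], [0.374, -0.625, -0.685]] [   5.  830. 1012.]
wrist 340.33983780481384 340.33983780481384 317.6132737463431 196.41542203486645 [[0.45, -0.893, -0.001], [-0.852, -0.43, 0.299], [-0.267, -0.133, -0.954]] [ 351. -523.  373.]
```

View pics/scene0.png

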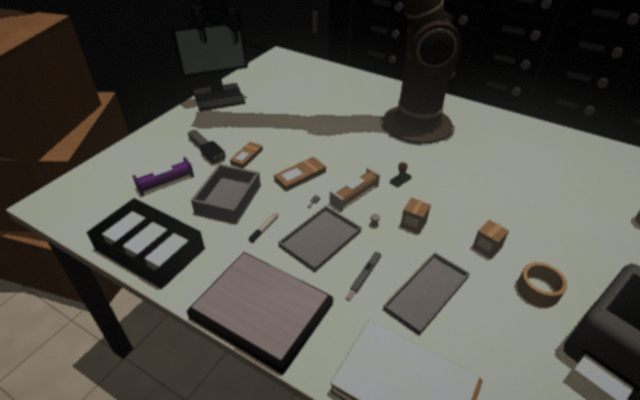

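View pics/side0.png

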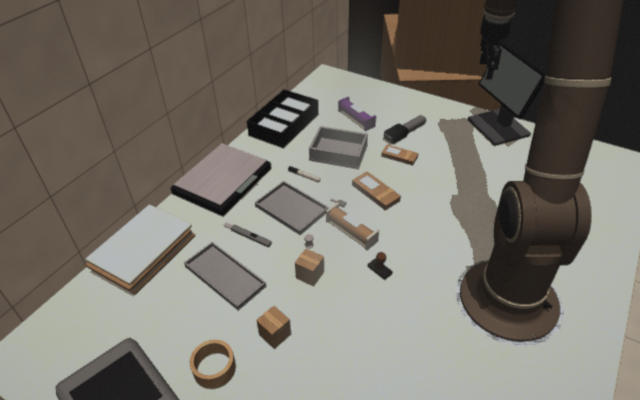

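The scene view shows these candidates:
- **Purple tube:** decoy at (163,176).
- **Mailers:** small at (247,154), large at (300,172).
- **Tube:** brown with white caps at (355,187).
- **Cartons:** (416,213) and (490,236).
- **Trays:** deep bin at (226,192), two shallow trays at (320,238) and (427,292), still to be told apart by aspect ratio.

The side view shows the same things. Its brown tape ring at (212,360) and the round and small items aren't ours. Next I'll make enlarged crops with masks.

```bash
cat > h.py <<'E'
from workcell import r
import cv2,numpy as np
def cam(n):
    c=r.camera_info(n);return c['fx'],c['fy'],c['cx'],c['cy'],np.array(c['R']),np.array(c['t'])
def rays(c,uv):
    uv=np.asarray(uv,float).reshape(-1,2);fx,fy,cx,cy,R,t=c
    return -R.T@t,np.c_[(uv[:,0]-cx)/fx,(uv[:,1]-cy)/fy,np.ones(len(uv))]@R
def plane(c,uv,z):
    C,d=rays(c,uv);return (C+d*((z-C[2])/d[:,2:]))[:,:2]
def tri(c1,u1,c2,u2):
    P=lambda c:np.array([[c[0],0,c[2]],[0,c[1],c[3]],[0,0,1]])@np.c_[c[4],c[5]]
    X=cv2.triangulatePoints(P(c1),P(c2),np.array(u1,float).reshape(-1,2).T,np.array(u2,float).reshape(-1,2).T)
    return (X[:3]/X[3]).T
def proj(c,X):
    q=np.asarray(X,float).reshape(-1,3)@c[4].T+c[5];return np.c_[c[0]*q[:,0]/q[:,2]+c[2],c[1]*q[:,1]/q[:,2]+c[3]]
def save(n,f,box=None,s=1):
    im=cv2.cvtColor(r.read_camera(n),cv2.COLOR_RGB2BGR);out=im
    if box: x0,y0,x1,y1=box;out=cv2.resize(im[y0:y1,x0:x1],None,fx=s,fy=s,interpolation=cv2.INTER_CUBIC)
    cv2.imwrite('pics/'+f,out);return im
E
python3 - <<'E'
from h import *
for n,b,s in(("scene",(120,130,520,340),2),("side",(180,100,440,350),2.4)):
    im=cv2.imread(f'pics/{n}0.png');hsv=cv2.cvtColor(im,cv2.COLOR_BGR2HSV);H,S,V=cv2.split(hsv)
    c=cam(n)
    # things that are not counter: counter colour by saturated/bright
    obj=((V<125)|((S>90)&(H<25))).astype(np.uint8)
    cs,_=cv2.findContours(obj,cv2.RETR_EXTERNAL,cv2.CHAIN_APPROX_NONE)
    for k in cs:
        a=cv2.contourArea(k)
        if a<150 or a>9000: continue
        (u,v),_,_=cv2.minAreaRect(k)
        (x,y),(w,h),th=cv2.minAreaRect(plane(c,k.reshape(-1,2),15).astype(np.float32))
        m=np.zeros(obj.shape,np.uint8);cv2.drawContours(m,[k],-1,1,-1)
        print(n,int(u),int(v),'xy',int(x),int(y),'wh',int(w),int(h),int(th),cv2.mean(hsv,m)[:3])
    x0,y0,x1,y1=b
    cv2.imwrite(f'pics/{n}0c.png',np.clip(cv2.resize(im[y0:y1,x0:x1],None,fx=s,fy=s,interpolation=cv2.INTER_CUBIC)*1.3,0,255))
E
```

```text
scene 341 396 xy 926 232 wh 25 55 0 (19.66785714285714, 55.33571428571428, 75.29642857142856)
scene 25 390 xy 1211 -253 wh 36 88 42 (18.24353120243531, 52.503805175038046, 120.39117199391171)
scene 596 331 xy 507 604 wh 392 144 3 (25.182612371424547, 33.262787093137945, 43.08609271523179)
scene 540 285 xy 485 483 wh 92 136 82 (18.41842397336293, 80.01720310765816, 79.71143174250832)
scene 425 291 xy 629 277 wh 97 213 78 (15.293267920414282, 23.398473698555467, 92.18043063505043)
scene 362 275 xy 664 141 wh 154 20 0 (22.522012578616355, 25.30398322851153, 82.9685534591195)
scene 488 240 xy 410 349 wh 68 125 80 (17.91272344900105, 74.78128286014721, 86.19453207150367)
scene 262 227 xy 665 -135 wh 109 22 0 (27.130208333333332, 27.994791666666664, 78.63020833333333)
scene 414 216 xy 430 165 wh 124 66 7 (18.17103620474407, 76.38701622971286, 86.29463171036205)
scene 145 240 xy 842 -349 wh 282 181 89 (49.36970909650608, 19.338002154840694, 62.70909650607973)
scene 337 219 xy 517 5 wh 142 391 85 (16.82128309572301, 34.829938900203665, 90.40707739307535)
scene 402 175 xy 292 73 wh 118 51 6 (
[... 1026 characters left out ...]
e 316 221 xy 523 12 wh 131 351 82 (13.228281308762693, 26.643851071831516, 114.39375705152312)
side 375 190 xy 432 -174 wh 74 150 69 (22.26944757609921, 76.42953776775649, 136.58737316798195)
side 399 154 xy 440 -356 wh 106 63 3 (15.183976261127597, 95.98516320474778, 121.54302670623146)
side 337 147 xy 624 -298 wh 171 176 13 (19.293340671436432, 15.091909741331865, 99.19207484865161)
side 404 128 xy 483 -491 wh 191 69 71 (25.727915194346288, 16.157243816254418, 62.53180212014134)
side 356 113 xy 661 -491 wh 79 195 65 (125.80388349514563, 41.47961165048544, 96.74563106796116)[ WARN:0@0.093] global loadsave.cpp:1063 imwrite_ Unsupported depth image for selected encoder is fallbacked to CV_8U.
```

View pics/scene0c.png

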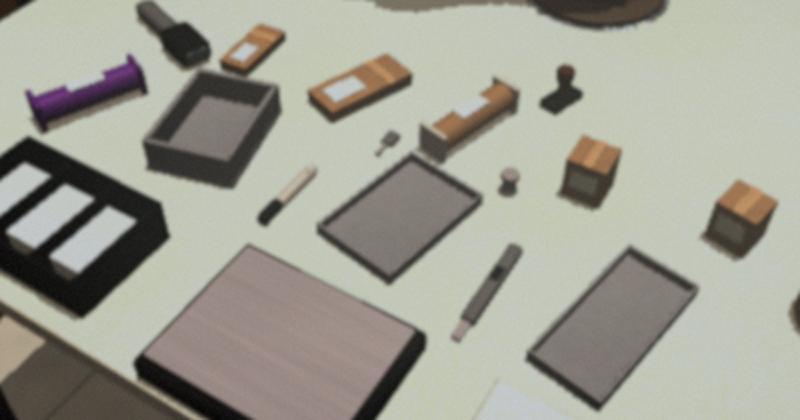

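View pics/side0c.png

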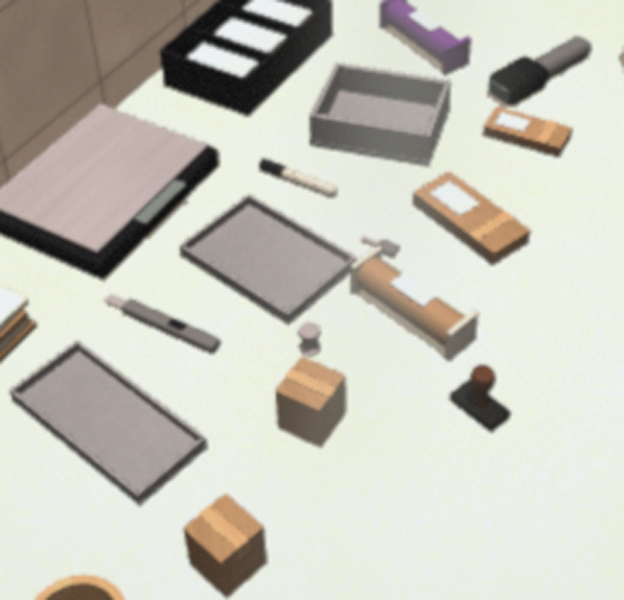

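The crops confirm the identities:
- **Tube:** the brown one with white caps, scene crop (470,118). The purple one at (87,90) is not it.
- **Mailers:** large at (360,85), small at (252,48).
- **Cartons:** (592,170) and (742,218).
- **Trays:** deep bin at (213,128). The tray at (400,218) is wide. The tray at (612,328) is long, as it measures about 97x210 on the plane.

Now I'll triangulate the picked corners.

Run:
```python
from h import *
cs,cd=cam('scene'),cam('side')
P={'large':(22,[(309,93),(388,55),(411,74),(332,112)],[(447,173),(415,197),(528,236),(493,256)]),
'small':(18,[(221,64),(262,25),(285,37),(246,73)],[(491,107),(485,125),(571,132),(563,153)]),
'tubecaps':(46,[(421,122),(444,137),(496,80),(518,95)],[(380,249),(351,282),(476,315),(443,343)]),
'cartL':(62,[(583,136),(621,151),(604,179),(566,163)],[(305,357),(346,372),(320,407),(277,391)]),
'cartR':(62,[(738,181),(777,200),(752,229),(711,212)],[(226,495),(266,538),(225,563),(185,524)]),
'long':(18,[(630,247),(698,289),(601,403),(528,354)],[(78,344),(206,441),(141,496),(12,394)]),
'wide':(18,[(412,153),(482,198),(389,277),(318,229)],[(249,198),(354,262),(288,317),(181,249)]),
'bin':(50,[(203,70),(280,86),(235,156),(146,139)],[(338,66),(450,84),(436,130),(311,115)])}
for k,(z,a,b) in P.items():
    a=(np.array(a)+.5)/2-.5+[120,130];b=(np.array(b)+.5)/2.4-.5+[180,100]
    A=plane(cs,a,z);B=plane(cd,b,z)
    from scipy.optimize import linear_sum_assignment as L
    i,j=L(np.linalg.norm(A[:,None]-B[None],axis=2));X=tri(cs,a[i],cd,b[j])
    (x,y),wh,th=cv2.minAreaRect(X[:,:2].astype(np.float32))
    m=X.mean(0);R=X[:,:2]
    print(k,'mean',m.round(1),'rect',round(x,1),round(y,1),np.round(wh),round(th,1),'z',X[:,2].round())
    print('   A',A.mean(0).round(1),'B',B.mean(0).round(1),X[:,:2].round().tolist())
```

```text
large mean [ 434.1 -176.1   17.1] rect 434.4 -175.8 [ 55. 140.] 69.8 z [19. 17. 17. 16.]
   A [ 438.7 -173.3] B [ 431.9 -170.7] [[491.0, -226.0], [359.0, -178.0], [380.0, -126.0], [507.0, -175.0]]
small mean [ 443.3 -360.7   12.4] rect 444.1 -360.6 [112.  38.] 5.2 z [17. 14.  5. 13.]
   A [ 451.5 -351.9] B [ 441.4 -357.3] [[501.0, -374.0], [392.0, -384.0], [387.0, -347.0], [493.0, -338.0]]
tubecaps mean [423.   -7.6  37. ] rect 423.7 -7.5 [ 47. 142.] 74.7 z [42. 33. 38. 34.]
   A [431.   -5.6] B [418.9   2.1] [[486.0, -49.0], [494.0, -4.0], [349.0, -11.0], [363.0, 33.0]]
cartL mean [444.7 168.3  58.4] rect 444.7 168.3 [50. 50.] 89.2 z [62. 61. 55. 56.]
   A [450.8 172.3] B [442.9 168.1] [[420.0, 144.0], [420.0, 194.0], [470.0, 193.0], [469.0, 143.0]]
cartR mean [424.9 349.6  54. ] rect 425.5 349.8 [49. 62.] 73.6 z [52. 60. 57. 48.]
   A [434.5 351.1] B [421.2 352.7] [[389.0, 335.0], [403.0, 380.0], [459.0, 366.0], [448.0, 317.0]]
long mean [623.9 277.2  12.2] rect 624.4 277.6 [ 89. 199.] 78.9 z [13. 12. 12. 12.]
   A [629.2 279.1] B [620.2 279.4] [[518.0, 253.0], [535.0, 339.0], [729.0, 303.0], [714.0, 214.0]]
wide mean [610.3  -2.9  11.5] rect 610.7 -3.0 [114. 171.] 79.4 z [13. 11. 11. 10.]
   A [615.8   0.8] B [606.4   2. ] [[516.0, -43.0], [537.0, 68.0], [703.0, 38.0], [684.0, -75.0]]
bin mean [ 612.8 -283.6   50.2] rect 611.2 -281.5 [156. 122.] 14.1 z [47. 50. 56. 48.]
   A [ 615.2 -279.5] B [ 613.6 -287.2] [[554.0, -357.0], [524.0, -252.0], [672.0, -204.0], [702.0, -322.0]]
```

send_rows(targets=[1,0.5,1,0.1,-0.467,1,0.5,1,0.1,-0.467,1,0.5,1,0.1,-0.467,1,0.5,1,0.1,-0.467,1,0.5,1,0.1,-0.467,1,0.5,1,0.1,-0.467,1,0.5,1,0.1,-0.467,1,0.5,1,0.1,-0.467])

```text
t: 0.95
tool_pos: [434.7, -251.3, 334.5]
orientation: [0.992, -0.128, 0.001, -0.001]
force: [0.3, -0.6, 0.3]
width: 85.3
grasp_force: 0.0
```

Run:
```python
from h import *
import pickle
o=r.get_obs();c=cam('wrist');save('wrist','w1.png');pickle.dump(c,open('w1.pkl','wb'));print(o['t'],o['tool_pos'],o['orientation'],-c[4].T@c[5])
```

```text
0.95 [ 434.67108508 -251.34644505  334.50721288] [ 9.91785298e-01 -1.27903813e-01  9.43925051e-04 -1.28333627e-03] [ 509.90811765 -270.64166316  404.4559598 ]
```

send_rows(targets=[1,0,0.8,0,0,1,0,0.8,0,0,1,0,0.8,0,0,1,0,0.8,0,0,1,0,0.8,0,0,1,0,0.8,0,0,1,0,0.8,0,0])

```text
t: 1.7
tool_pos: [431.2, -18.8, 333.8]
orientation: [0.991, -0.133, -0.0, 0.0]
force: [0.1, -0.7, 0.6]
width: 85.0
grasp_force: 0.0
```

Run:
```python
from h import *
import pickle
o=r.get_obs();c=cam('wrist');save('wrist','w2.png');pickle.dump(c,open('w2.pkl','wb'));print(o['t'],o['tool_pos'],o['orientation'],-c[4].T@c[5])
```

```text
1.7 [431.18942376 -18.83148001 333.77806029] [ 9.91152892e-01 -1.32724664e-01 -7.47599794e-05  3.19982289e-04] [506.41720672 -38.6239963  403.56941521]
```

View pics/w1.png

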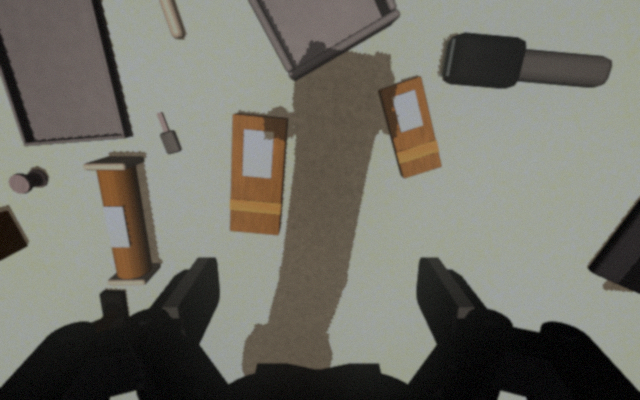

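View pics/w2.png

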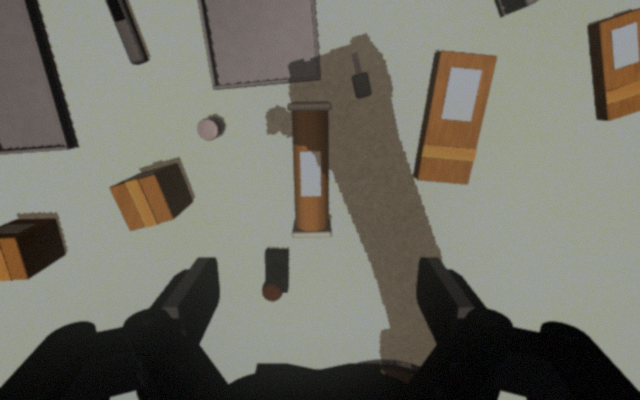

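w1 shows the large mailer's top with corners (234,113), (287,119), (280,234), (230,230), the small mailer at (410,126), and the tube at (125,215). w2 shows the tube caps from (290,103) to (331,236), the large mailer with corners (440,52), (495,56), (468,183), (416,181), and cartons at (150,195) and (30,245).

Run:
```python
from h import *
import pickle
w1,w2=[pickle.load(open(f'w{i}.pkl','rb')) for i in(1,2)]
def rep(n,X):
    (x,y),wh,th=cv2.minAreaRect(np.array(X)[:,:2].astype(np.float32));print(n,round(x,1),round(y,1),np.round(wh,1),round(th,1))
a=[(234,113),(287,119),(280,234),(230,230)];b=[(440,52),(495,56),(468,183),(416,181)]
X=tri(w1,a,w2,b);print('large z',X[:,2].round(1));rep('tri',X);rep('w1',plane(w1,a,22));rep('w2',plane(w2,b,22))
t=[(290,103),(331,105),(331,236),(293,236)];t1=[(85,163),(145,153),(160,263),(110,281)]
rep('tube w2',plane(w2,t,46));X=tri(w1,t1,w2,t);print('tube z',X[:,2].round(1));rep('tri',X)
# auto colour masks
for n,w,boxes in(('w1',w1,{'large':(215,95,300,250,22),'small':(370,65,450,185,18)}),('w2',w2,{'large':(400,35,510,195,22),'cartL':(95,150,200,240,62),'tube':(280,95,340,245,43)})):
    im=cv2.imread(f'pics/{n}.png');H,S,V=cv2.split(cv2.cvtColor(im,cv2.COLOR_BGR2HSV))
    for k,(x0,y0,x1,y1,z) in boxes.items():
        m=np.zeros(H.shape,np.uint8);s=np.s_[y0:y1,x0:x1];m[s]=((S>110)&(V>(90 if k!='tube' else 50)))[s]
        c=max(cv2.findContours(m,0,1)[0],key=cv2.contourArea);c=cv2.convexHull(c)
        print(n,cv2.contourArea(c),cv2.approxPolyDP(c,4,True).reshape(-1,2).tolist());rep(k,plane(w,c.reshape(-1,2),z))
```

```text
large z [15.2 16.  17.4 16.6]
tri 433.8 -176.6 [ 61.5 141. ] 69.9
w1 434.9 -178.9 [ 60.8 139.1] 69.1
w2 434.7 -174.2 [ 60.6 139.2] 70.5
tube w2 425.1 -10.1 [ 43.4 146.6] 74.7
tube z [44.3 -2.5  3.1 40. ]
tri 421.8 -9.4 [ 44.6 153.4] 74.5
w1 5639.5 [[235, 114], [262, 117], [284, 142], [277, 233], [231, 229]]
large 435.3 -177.6 [ 60.3 138.1] 69.1
w1 3338.0 [[419, 77], [440, 165], [404, 176], [393, 140], [395, 89]]
small 444.1 -360.5 [103.5  46.5] 3.6
w2 6898.0 [[495, 57], [467, 182], [419, 179], [440, 53]]
large 435.3 -175.9 [ 60.2 137.5] 69.5
w2 2183.5 [[153, 175], [172, 218], [130, 229], [111, 187]]
cartL 445.5 170.6 [52.6 50.5] 0.3
w2 3617.5 [[320, 111], [326, 224], [303, 230], [296, 224], [294, 117], [300, 111]]
tube 424.6 -8.4 [ 34.2 132.5] 75.1
```

send_rows(targets=[1,-0.022,0.03,-0.15,0,1,-0.022,0.03,-0.3,0,1,-0.022,0.03,-0.45,0,1,-0.022,0.03,-0.6,0,1,-0.022,0.03,-0.75,0,1,-0.022,0.03,-0.847,0,1,-0.022,0.03,-0.847,0])

```text
t: 2.45
tool_pos: [422.4, -11.2, 76.5]
orientation: [0.991, -0.134, -0.004, 0.001]
force: [-0.3, 0.3, 0.9]
width: 85.3
grasp_force: 0.0
```

send_rows(targets=[0,0,0,0,0,0,0,0,0,0,0,0,0,0,0,0,0,0,0,0,0,0,0,0,0,0,0,0,0,0,0,0,0,0,0])

```text
t: 3.15
tool_pos: [425.7, -9.4, 81.7]
orientation: [0.991, -0.133, 0.002, 0.0]
force: [-1.2, -1.6, 11.6]
width: 38.4
grasp_force: 58.9
```

send_rows(targets=[0,0,0,0.15,0,0,0,0,0.4,0,0,0.665,0.957,0.4,0.046,0,0.665,0.957,0.4,0.046,0,0.665,0.957,0.4,0.046,0,0.665,0.957,0.4,0.046,0,0.665,0.957,0.4,0.046,0,0.665,0.957,0.4,0.046])

```text
t: 3.95
tool_pos: [596.4, 238.0, 197.7]
orientation: [0.995, -0.097, 0.001, -0.0]
force: [0.9, 0.1, -0.9]
width: 38.1
grasp_force: 61.7
```

send_rows(targets=[0,0,0,0,0,0,0,0,0,0,0,0,0,0,0,0,0,0,0,0])

```text
t: 4.35
tool_pos: [595.2, 234.9, 196.6]
orientation: [0.995, -0.098, 0.0, 0.0]
force: [0.2, 0.4, -0.3]
width: 38.0
grasp_force: 61.5
```

Run:
```python
from h import *
import pickle
o=r.get_obs();c=cam('wrist');save('wrist','w3.png');pickle.dump(c,open('w3.pkl','wb'));print(o['t'],o['tool_pos'],o['orientation'],o['width'],o['grasp_force'])
```

```text
4.35 [595.17744814 234.85114433 196.58893145] [ 9.95190746e-01 -9.79547186e-02  9.89571011e-05  4.92760797e-04] 37.95838874093264 61.52698516845703
```

View pics/w3.png

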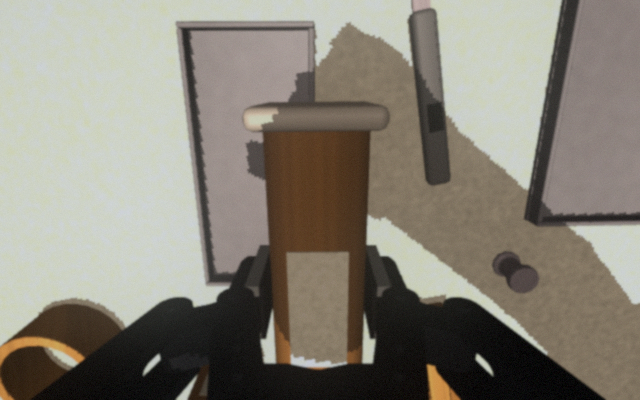

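w3 shows the long tray's rim with corners (178,23), (314,23), (208,284), and the tube held straight.

Run:
```python
from h import *
import pickle
c=pickle.load(open('w3.pkl','rb'))
a=plane(c,[(178,23),(314,23),(208,285)],18);print(a.round(1),np.linalg.norm(a[1]-a[0]),np.linalg.norm(a[2]-a[0]),'centre',(a[1]+a[2])/2,np.degrees(np.arctan2(*(a[0]-a[2])[::-1])))
b=plane(pickle.load(open('w2.pkl','rb')),[(202,-1),(320,80),(215,88)],18);print('wide near edge',b.round(1),np.degrees(np.arctan2(*(b[2]-b[1])[::-1])))
```

```text
[[730.9 302. ]
 [713.4 214.1]
 [537.5 339.7]] 89.68300844203871 197.02496720367716 centre [625.49670135 276.85407457] -11.013165996888048
wide near edge [[621.   50.1]
 [515.5 -44.1]
 [537.5  67.3]] 78.84863396552919
```

send_rows(targets=[0,0.101,0.14,0,0,0,0.101,0.14,0,0,0,0.101,0.14,-0.15,0,0,0.101,0.14,-0.28,0,0,0.101,0.14,-0.34,0,0,0.101,0.14,-0.366,0,0,0.101,0.14,-0.366,0])

```text
t: 5.1
tool_pos: [625.8, 278.2, 87.4]
orientation: [0.995, -0.097, -0.0, 0.0]
force: [0.8, -0.4, -0.8]
width: 38.1
grasp_force: 61.6
```

Run:
```python
from h import *
o=r.get_obs();print(o['t'],o['tool_pos'],o['force'],o['orientation'])
save('side','s3.png',(170,190,330,310),5)
```

```text
5.1 [625.81719572 278.22165456  87.36403947] [ 0.77216131 -0.42376356 -0.79370474] [ 9.95248790e-01 -9.73643597e-02 -3.04890118e-05  1.61181871e-04]
```

Down about 1.5 mm more, then open partway and lift.

send_rows(targets=[0,0,0,-0.006,0,0,0,0,-0.006,0])

```text
t: 5.35
tool_pos: [626.6, 278.9, 85.9]
orientation: [0.995, -0.097, 0.001, -0.001]
force: [0.6, 0.6, 1.5]
width: 38.2
grasp_force: 62.0
```

send_rows(targets=[0.53,0,0,0,0,0.53,0,0,0,0,0.53,0,0,0,0,0.53,0,0,0.1,0,0.53,0,0,0.2,0,1,0,0,0.6,0,1,0,0,0.8,0,1,0,0,0.8,0])

```text
t: 6.15
tool_pos: [625.4, 278.5, 296.5]
orientation: [0.995, -0.097, -0.0, 0.0]
force: [0.4, 0.6, 0.2]
width: 84.9
grasp_force: 0.0
```

Run:
```python
from h import *
import pickle
o=r.get_obs();c=cam('wrist');save('wrist','w4.png');pickle.dump(c,open('w4.pkl','wb'));print(o['t'],o['tool_pos'],o['orientation'],o['width'],o['grasp_force'])
```

```text
6.15 [625.3616434  278.51210681 296.52941633] [ 9.95284458e-01 -9.69990889e-02 -1.56094809e-04  1.99388163e-05] 84.88088326385159 0.0
```

View pics/w4.png

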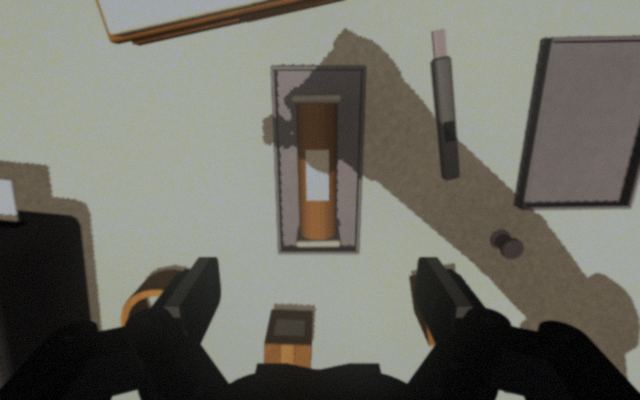

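w4 shows the tube resting centred in the long tray: the tray spans (273,66) to (362,252) and the tube (293,97) to (340,245). Next is the carton near (425,350).

send_rows(targets=[1,-0.667,0.237,0,-0.055,1,-0.667,0.237,0,-0.055,1,-0.667,0.237,0,-0.055,1,-0.667,0.237,0,-0.055,1,-0.667,0.237,0,-0.055,1,-0.667,0.237,0,-0.055])

```text
t: 6.8
tool_pos: [423.6, 351.0, 295.1]
orientation: [0.99, -0.138, 0.0, -0.0]
force: [0.1, -0.1, -0.2]
width: 85.7
grasp_force: 0.0
```

Run:
```python
from h import *
import pickle
o=r.get_obs();c=cam('wrist');im=save('wrist','w5.png');pickle.dump(c,open('w5.pkl','wb'));print(o['t'],o['tool_pos'],o['orientation'])
H,S,V=cv2.split(cv2.cvtColor(im,cv2.COLOR_BGR2HSV));m=((S>110)&(V>90)&(H<25)).astype(np.uint8)
for k in cv2.findContours(m,0,1)[0]:
    if cv2.contourArea(k)>400:
        k=cv2.convexHull(k);(x,y),wh,th=cv2.minAreaRect(plane(c,k.reshape(-1,2),62).astype(np.float32))
        print(cv2.approxPolyDP(k,4,True).reshape(-1,2).tolist(),round(x,1),round(y,1),np.round(wh),round(th,1))
```

```text
6.8 [423.57911043 350.98558    295.12661891] [ 9.90449489e-01 -1.37875594e-01  2.07397517e-04 -2.96276054e-04]
[[289, 164], [343, 176], [343, 200], [291, 202]] 419.6 354.2 [50. 37.] 74.1
[[144, 98], [176, 100], [206, 129], [208, 164], [190, 184], [175, 189], [148, 185], [122, 161], [116, 143], [119, 120]] 491.8 475.5 [83. 83.] 75.5
[[540, 63], [544, 118], [482, 96], [480, 79]] 447.1 172.0 [49. 51.] 0.1
```

View pics/w5.png

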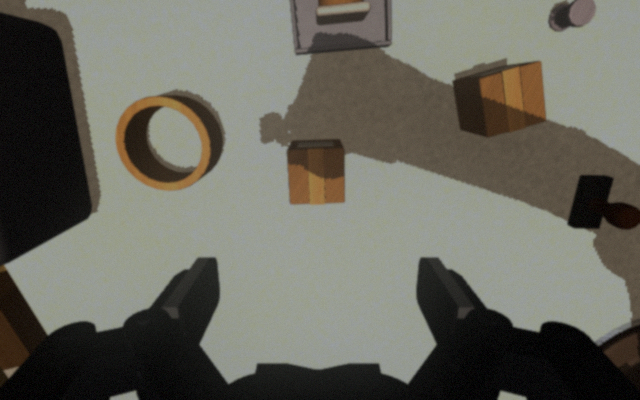

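Run:
```python
from h import *
import pickle
c=pickle.load(open('w5.pkl','rb'));s=cam('scene');d=cam('side')
a=[(289,150),(345,150),(345,203),(290,204)]
P=plane(c,a,62);print(P.mean(0),cv2.minAreaRect(P.astype(np.float32)))
b=(np.array([(777,200),(752,229),(711,212),(738,181)])+.5)/2-.5+[120,130]
B=plane(s,b,62);j=[np.argmin(np.linalg.norm(B-p,axis=1)) for p in P];print(j,tri(c,a,s,b[j]).round(1))
```

```text
[425.21734814 351.63823941] ((425.5194091796875, 351.8394775390625), (51.63180923461914, 50.937896728515625), 75.23002624511719)
[np.int64(1), np.int64(2), np.int64(3), np.int64(0)] [[455.1 369.1  51. ]
 [437.9 319.7  35.8]
 [392.2 333.3  56. ]
 [408.5 381.5  64.2]]
```

send_rows(targets=[1,0.005,0.002,-0.15,0,1,0.005,0.002,-0.3,0,1,0.005,0.002,-0.45,0,1,0.005,0.002,-0.6,0,1,0.005,0.002,-0.67,0,1,0.005,0.002,-0.67,0])

```text
t: 7.45
tool_pos: [427.6, 347.7, 89.8]
orientation: [0.99, -0.141, -0.002, 0.003]
force: [-0.4, 0.2, 0.4]
width: 85.1
grasp_force: 0.0
```

send_rows(targets=[0,0,0,0,0,0,0,0,0,0,0,0,0,0,0,0,0,0,0,0,0,0,0,0,0,0,0,0,0,0])

```text
t: 8.05
tool_pos: [428.5, 350.8, 95.5]
orientation: [0.99, -0.14, 0.001, -0.001]
force: [1.3, -1.5, 7.2]
width: 51.6
grasp_force: 63.0
```

send_rows(targets=[0,0,0,0.15,0,0,0,0,0.3,0,0,0,0,0.45,0,0,0.3,-1,0.6,0.17,0,0.3,-1,0.6,0.17,0,0.3,-1,0.6,0.17,0,0.3,-1,0.6,0.17,0,0.3,-1,0.6,0.17])

```text
t: 8.85
tool_pos: [497.6, 113.6, 264.8]
orientation: [1.0, -0.007, 0.001, -0.0]
force: [1.9, -0.7, -2.2]
width: 51.7
grasp_force: 63.4
```

send_rows(targets=[0,0.1,-1,0,0.17,0,0.1,-1,0,0.17,0,0.1,-1,0,0.17,0,0.1,-1,0,0.17,0,0.1,-1,0,0.17,0,0.1,-1,0,0.17,0,0.1,-1,0,0.17])

```text
t: 9.55
tool_pos: [526.4, -191.6, 264.2]
orientation: [0.993, 0.122, -0.0, 0.002]
force: [-0.2, 0.6, -2.1]
width: 51.6
grasp_force: 63.5
```

send_rows(targets=[0,0,0,0,0,0,0,0,0,0])

```text
t: 9.75
tool_pos: [527.4, -183.0, 263.9]
orientation: [0.992, 0.127, 0.0, -0.0]
force: [-0.2, 0.9, -1.4]
width: 51.4
grasp_force: 63.5
```

Run:
```python
from h import *
import pickle
o=r.get_obs();c=cam('wrist');save('wrist','w6.png');pickle.dump(c,open('w6.pkl','wb'));print(o['t'],o['tool_pos'],o['orientation'])
```

```text
9.75 [ 527.37208925 -182.99168533  263.88281815] [ 9.91957480e-01  1.26570636e-01  4.98201509e-05 -4.79302273e-04]
```

View pics/w6.png

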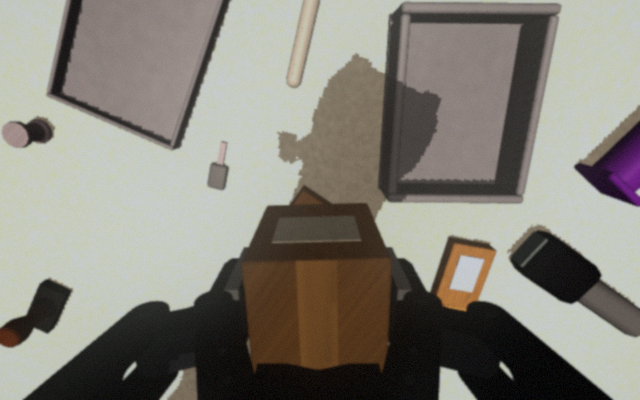

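w6 shows the bin rim with corners near (402,3), (561,6), (522,201), (389,200), and the held carton's far top edge from (245,258) to (391,258).

Run:
```python
from h import *
import pickle
c=pickle.load(open('w6.pkl','rb'))
P=plane(c,[(402,3),(561,5),(523,202),(389,200)],50);print(P.round(1),P.mean(0),cv2.minAreaRect(P.astype(np.float32)))
for i in range(4):print(np.linalg.norm(P[i]-P[i-1]).round(1),np.degrees(np.arctan2(*(P[i]-P[i-1])[::-1])).round(1))
th=2*np.arctan2(.1266,.992);t=np.array([527.4,-183]);E=plane(c,[(245,258),(391,258)],263.9-95.3+62)-t
print('edge in tool dir',E@[np.cos(th),np.sin(th)],E@[-np.sin(th),np.cos(th)],np.degrees(th))
```

```text
[[ 678.1 -208.6]
 [ 706.4 -323.3]
 [ 557.2 -361.5]
 [ 529.4 -247.1]] [ 617.7908114  -285.13240646] ((617.6474609375, -285.0523986816406), (155.00955200195312, 118.14025115966797), 14.340795516967773)
153.6 14.5
118.1 -76.1
154.0 -165.7
117.7 103.6
edge in tool dir [23.90403192 23.90304657] [ 24.27590402 -24.85532013] 14.545656831459297
```

send_rows(targets=[0,0.4,-0.314,0,0,0,0.4,-0.314,0,0,0,0.4,-0.314,0,0,0,0.4,-0.314,0,0,0,0.4,-0.314,-0.15,0,0,0.4,-0.314,-0.25,0,0,0.4,-0.314,-0.25,0])

```text
t: 10.5
tool_pos: [645.4, -274.9, 183.6]
orientation: [0.992, 0.128, -0.004, -0.003]
force: [-0.3, -0.3, -2.3]
width: 51.4
grasp_force: 63.5
```

send_rows(targets=[0,0,0,-0.12,0,0,0,0,-0.2,0,0,0,0,-0.27,0,0,0,0,-0.283,0,0,0,0,-0.283,0])

```text
t: 11.0
tool_pos: [648.4, -277.5, 105.4]
orientation: [0.992, 0.127, 0.001, 0.0]
force: [0.8, -0.2, -1.3]
width: 51.6
grasp_force: 63.9
```

send_rows(targets=[0,0,0,-0.006,0,0,0,0,-0.006,0,0.7,0,0,-0.006,0,0.7,0,0,-0.006,0,0.7,0,0,-0.006,0])

```text
t: 11.5
tool_pos: [647.8, -278.6, 102.7]
orientation: [0.992, 0.126, 0.0, 0.0]
force: [-1.1, -0.2, -0.2]
width: 59.6
grasp_force: 0.0
```

send_rows(targets=[0.7,0,0,0.1,0,0.7,0,0,0.25,0,0.7,0,0,0.4,0,1,0,0,0.6,0,1,-0.1,0.8,0.7,0,1,-0.1,0.8,0.7,0,1,-0.1,0.8,0.7,0,1,-0.1,0.8,0.7,0])

```text
t: 12.3
tool_pos: [622.5, -80.9, 305.5]
orientation: [0.992, 0.126, 0.0, 0.0]
force: [1.2, 0.3, -0.2]
width: 85.3
grasp_force: 0.0
```

send_rows(targets=[1,-0.587,0.84,0,-0.161,1,-0.587,0.84,0,-0.161,1,-0.587,0.84,0,-0.161,1,-0.587,0.84,0,-0.161,1,-0.587,0.84,0,-0.161,1,-0.587,0.84,0,-0.161,1,-0.587,0.84,0,-0.161,1,-0.587,0.84,0,-0.161])

```text
t: 13.1
tool_pos: [446.2, 170.7, 305.3]
orientation: [1.0, 0.002, 0.001, -0.0]
force: [-0.1, -0.1, -0.5]
width: 85.5
grasp_force: 0.0
```

Run:
```python
from h import *
import pickle
o=r.get_obs();c=cam('wrist');im=save('wrist','w7.png');pickle.dump(c,open('w7.pkl','wb'));print(o['t'],o['tool_pos'],o['orientation'])
H,S,V=cv2.split(cv2.cvtColor(im,cv2.COLOR_BGR2HSV));m=((S>110)&(V>90)&(H<25)).astype(np.uint8)
for k in cv2.findContours(m,0,1)[0]:
    if cv2.contourArea(k)>400:
        k=cv2.convexHull(k);(x,y),wh,th=cv2.minAreaRect(plane(c,k.reshape(-1,2),62).astype(np.float32))
        print(cv2.approxPolyDP(k,4,True).reshape(-1,2).tolist(),round(x,1),round(y,1),np.round(wh),round(th,1))
```

```text
13.1 [446.18084715 170.73908806 305.27851011] [ 9.99997851e-01  2.00479747e-03  5.09899330e-04 -1.36933906e-04]
[[291, 161], [312, 165], [337, 180], [343, 201], [293, 202]] 440.0 171.1 [50. 41.] 88.9
[[622, 241], [583, 224], [639, 138], [639, 224]] 431.2 -131.1 [52. 92.] 69.6
[[0, 82], [27, 105], [38, 133], [30, 159], [0, 170]] 486.2 443.0 [33. 81.] 74.7
[[202, 0], [199, 51], [169, 45], [171, 0]] 576.5 281.2 [28. 39.] 81.7
```

send_rows(targets=[1,-0.002,0,-0.15,0,1,-0.002,0,-0.3,0,1,-0.002,0,-0.45,0,1,-0.002,0,-0.6,0,1,-0.002,0,-0.7,0,1,-0.002,0,-0.7,0,1,-0.002,0,-0.7,0])

```text
t: 13.85
tool_pos: [447.2, 168.2, 94.8]
orientation: [1.0, -0.001, -0.0, 0.0]
force: [0.0, -0.4, -0.1]
width: 85.7
grasp_force: 0.0
```

send_rows(targets=[0,0,0,0,0,0,0,0,0,0,0,0,0,0,0,0,0,0,0,0,0,0,0,0,0,0,0,0,0,0])

```text
t: 14.45
tool_pos: [447.6, 169.7, 96.6]
orientation: [1.0, -0.0, 0.002, -0.001]
force: [0.2, -0.3, 7.0]
width: 51.6
grasp_force: 62.7
```

send_rows(targets=[0,0,0,0.15,0,0,0,0,0.3,0,0,0,0,0.45,0,0,0.15,-0.98,0.6,0.1,0,0.15,-0.98,0.6,0.161,0,0.15,-0.98,0.6,0.161,0,0.15,-0.98,0.6,0.161,0,0.15,-0.98,0.6,0.161])

```text
t: 15.25
tool_pos: [482.0, -65.9, 266.9]
orientation: [0.992, 0.126, 0.001, 0.0]
force: [1.2, 0.1, -1.4]
width: 51.2
grasp_force: 64.0
```

send_rows(targets=[0,0.1,-0.3,0,0,0,0.1,-0.3,0,0,0,0.1,-0.3,0,0,0,0.1,-0.3,0,0])

```text
t: 15.65
tool_pos: [511.9, -154.8, 265.8]
orientation: [0.992, 0.125, 0.0, -0.0]
force: [-0.2, 0.5, -0.6]
width: 51.5
grasp_force: 63.9
```

Run:
```python
from h import *
import pickle
o=r.get_obs();c=cam('wrist');save('wrist','w8.png');pickle.dump(c,open('w8.pkl','wb'));print(o['t'],o['tool_pos'],o['orientation'])
```

```text
15.65 [ 511.86270682 -154.79980662  265.79773111] [ 9.92154396e-01  1.25018532e-01  1.40398285e-04 -2.44625085e-05]
```

View pics/w8.png

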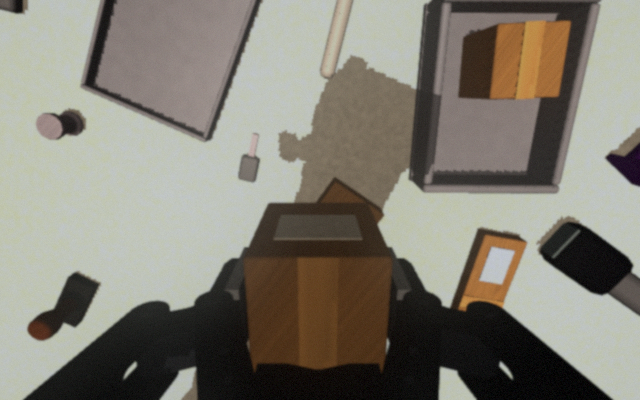

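w8 shows the first carton upright in the far half of the bin at (530,60), with the near half free. Placing the second 58 mm nearer along the bin axis.

send_rows(targets=[0,0.265,-0.457,0,0,0,0.265,-0.457,0,0,0,0.265,-0.457,0,0,0,0.265,-0.457,0,0,0,0.265,-0.457,-0.15,0,0,0.265,-0.457,-0.25,0,0,0.265,-0.457,-0.25,0])

```text
t: 16.4
tool_pos: [589.6, -287.7, 186.0]
orientation: [0.992, 0.128, -0.004, -0.003]
force: [-0.2, 0.4, -2.3]
width: 51.1
grasp_force: 63.9
```

send_rows(targets=[0,0,0,-0.12,0,0,0,0,-0.2,0,0,0,0,-0.27,0,0,0,0,-0.286,0,0,0,0,-0.286,0])

```text
t: 16.9
tool_pos: [592.4, -289.9, 106.2]
orientation: [0.992, 0.127, 0.0, -0.0]
force: [0.6, -0.0, -1.9]
width: 51.2
grasp_force: 64.2
```

send_rows(targets=[0,0,0,-0.005,0,0,0,0,-0.005,0,0.7,0,0,-0.005,0,0.7,0,0,-0.005,0,0.7,0,0,-0.005,0])

```text
t: 17.4
tool_pos: [591.8, -291.2, 103.5]
orientation: [0.992, 0.126, 0.0, 0.0]
force: [0.4, -0.5, 0.8]
width: 59.5
grasp_force: 0.0
```

send_rows(targets=[0.7,0,0,0.1,0,0.7,0,0,0.25,0,0.7,0,0,0.4,0,1,0,0,0.55,0,1,-0.525,0.383,0.65,-0.39,1,-0.525,0.383,0.65,-0.39,1,-0.525,0.383,0.65,-0.39,1,-0.525,0.383,0.65,-0.39])

```text
t: 18.2
tool_pos: [432.4, -175.0, 298.5]
orientation: [0.984, -0.176, 0.0, -0.0]
force: [0.4, 0.1, 1.5]
width: 85.3
grasp_force: 0.0
```

Run:
```python
from h import *
o=r.get_obs();print(o['t'],o['tool_pos'],o['orientation'],o['joint_pos'])
```

```text
18.2 [ 432.36255345 -175.00212048  298.46359378] [ 9.84458340e-01 -1.75618143e-01  1.99151030e-04 -6.35807444e-05] [ 0.30811546  0.14698134 -0.03036044  1.97110678  0.00501165  1.02319351
 -1.64838904]
```

```bash
cat >> h.py <<'E'
def brown(n,zs,smin=110,vmin=60,amin=1500):
    import pickle
    o=r.get_obs();c=cam('wrist');im=save('wrist',n+'.png');pickle.dump(c,open(n+'.pkl','wb'));print(o['t'],o['tool_pos'].round(1),np.degrees(2*np.arctan2(o['orientation'][1],o['orientation'][0])).round(2))
    H,S,V=cv2.split(cv2.cvtColor(im,cv2.COLOR_BGR2HSV));m=((S>smin)&(V>vmin)&(H<25)).astype(np.uint8)
    for k in cv2.findContours(m,0,1)[0]:
        if cv2.contourArea(k)>amin:
            k=cv2.convexHull(k);print(cv2.approxPolyDP(k,4,True).reshape(-1,2).tolist())
            for z in zs:
                (x,y),wh,th=cv2.minAreaRect(plane(c,k.reshape(-1,2),z).astype(np.float32));print('  z',z,round(x,1),round(y,1),np.round(wh,1),round(th,1))
E
python3 - <<'E'
from h import *
brown('w9',(18,22))
E
```

```text
18.2 [ 432.4 -175.   298.5] -20.23
[[347, 98], [344, 227], [293, 227], [290, 99]]
  z 18 434.2 -175.8 [ 59.6 138.5] 69.7
  z 22 435.0 -176.1 [ 58.9 136.9] 69.7
[[498, 35], [524, 133], [484, 150], [454, 54]]
  z 18 442.6 -359.6 [102.9  47.3] 3.0
  z 22 443.3 -357.8 [101.7  46.7] 3.0
```

View pics/w9.png

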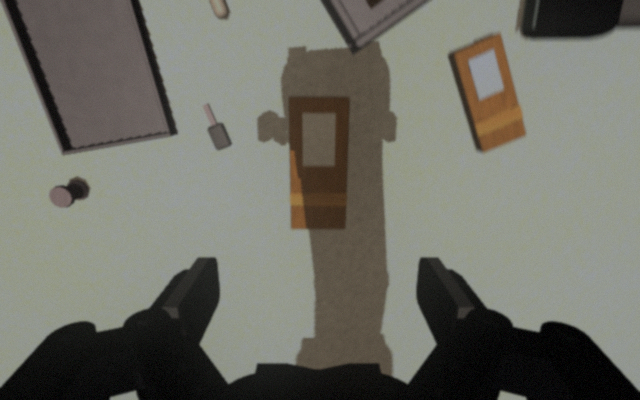

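send_rows(targets=[1,0.008,-0.003,-0.15,0,1,0.008,-0.003,-0.3,0,1,0.008,-0.003,-0.45,0,1,0.008,-0.003,-0.6,0,1,0.008,-0.003,-0.7,0,1,0.008,-0.003,-0.745,0,1,0.008,-0.003,-0.745,0])

```text
t: 18.95
tool_pos: [435.5, -176.7, 72.8]
orientation: [0.985, -0.172, -0.002, -0.0]
force: [0.0, 0.2, 0.2]
width: 85.1
grasp_force: 0.0
```

send_rows(targets=[0,0,0,0,0,0,0,0,0,0,0,0,0,0,0,0,0,0,0,0,0,0,0,0,0,0,0,0,0,0])

```text
t: 19.55
tool_pos: [437.3, -177.3, 76.1]
orientation: [0.985, -0.173, 0.001, 0.0]
force: [-1.2, -0.6, 7.5]
width: 58.7
grasp_force: 65.6
```

send_rows(targets=[0,0,0,0.15,0,0,0,0,0.333,0,0,0.586,0.576,0.333,0.098,0,0.586,0.576,0.333,0.098,0,0.586,0.576,0.333,0.098,0,0.586,0.576,0.333,0.098,0,0.586,0.576,0.333,0.098,0,0.586,0.576,0.333,0.098])

```text
t: 20.35
tool_pos: [616.1, 3.2, 175.5]
orientation: [0.996, -0.092, 0.002, -0.002]
force: [-0.4, 0.6, -3.0]
width: 58.5
grasp_force: 67.2
```

Run:
```python
from h import *
brown('w10',(110,),amin=800)
```

```text
20.35 [616.1   3.2 175.5] -10.6
[[399, 122], [382, 371], [253, 373], [239, 122]]
  z 110 621.9 3.8 [ 66.6 123.4] 79.5
```

View pics/w10.png

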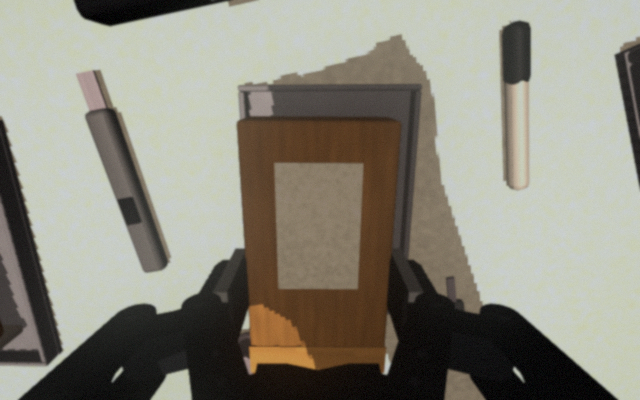

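w10 shows the wide tray's far rim from (239,86) to (420,87). The mailer is held level above it, with its far top edge from (239,122) to (399,122).

Run:
```python
from h import *
import pickle
c=pickle.load(open('w10.pkl','rb'))
P=plane(c,[(239,86),(420,87)],18);d=P[1]-P[0];print(P,np.linalg.norm(d),np.degrees(np.arctan2(*d[::-1]))+90)
u=np.array([-d[1],d[0]])/np.linalg.norm(d);print('centre',P.mean(0)-86*u)
E=plane(c,[(240,121),(399,121)],121.4);print('mailer far',E,np.linalg.norm(E[1]-E[0]),'centre',E.mean(0)-70*u, 'tcp off',E.mean(0)-70*u-r.get_obs()['tool_pos'][:2])
```

```text
[[705.02893845  38.8351108 ]
 [683.20184529 -74.25725271]] 115.17944555622474 -10.923904228086329
centre [609.67373464  -1.41363175]
mailer far [[687.63064058  18.89970409]
 [677.17776222 -36.9762732 ]] 56.84529447451097 centre [613.67261994   4.22707293] tcp off [-0.15714699  4.49540918]
```

send_rows(targets=[0,-0.012,-0.022,0,0,0,-0.012,-0.022,-0.1,0,0,-0.012,-0.022,-0.2,0,0,-0.012,-0.022,-0.28,0,0,-0.012,-0.022,-0.31,0,0,-0.012,-0.022,-0.31,0,0,-0.012,-0.022,-0.31,0])

```text
t: 21.1
tool_pos: [608.7, -12.3, 82.4]
orientation: [0.995, -0.097, 0.0, 0.0]
force: [-0.1, 0.1, -3.2]
width: 58.4
grasp_force: 67.8
```

send_rows(targets=[0,0.008,0.028,0,0,0,0.008,0.028,0,0,0,0.008,0.028,-0.007,0,0,0.008,0.028,-0.007,0,0.85,0.008,0.028,-0.007,0,0.85,0.008,0.028,-0.007,0,0.85,0.008,0.028,-0.007,0])

```text
t: 21.8
tool_pos: [611.2, -2.7, 79.4]
orientation: [0.995, -0.096, 0.0, 0.0]
force: [-0.4, -0.3, 0.3]
width: 72.6
grasp_force: 0.0
```

send_rows(targets=[0.85,0,0,0.1,0,0.85,0,0,0.25,0,1,0,0,0.4,0,1,0,0,0.55,0,1,0,0,0.7,0,1,0,0,0.7,0,1,0,0,0.7,0])

```text
t: 22.5
tool_pos: [611.5, -2.5, 290.7]
orientation: [0.995, -0.096, 0.001, -0.0]
force: [-0.6, -0.3, -0.4]
width: 85.7
grasp_force: 0.0
```

Run:
```python
from h import *
brown('w11',(22,26),amin=1200)
```

```text
22.5 [611.5  -2.5 290.7] -11.07
[[6, 150], [45, 149], [73, 272], [41, 274]]
  z 22 618.5 292.8 [ 40.9 144.4] 79.3
  z 26 619.3 289.1 [ 40.4 142.6] 79.3
[[347, 104], [344, 237], [291, 237], [288, 104]]
  z 22 607.9 -0.5 [ 61. 141.] 78.9
  z 26 608.9 -0.7 [ 60.3 139.4] 78.9
[[622, 123], [607, 65], [639, 48], [639, 115]]
  z 22 634.2 -307.0 [62.1 30.2] 14.9
  z 26 634.8 -303.6 [61.3 29.9] 14.9
```

send_rows(targets=[1,-0.36,-1,0,0.16,1,-0.36,-1,0,0.16,1,-0.36,-1,0,0.16,1,-0.36,-1,0,0.16,1,-0.36,-1,0,0.16,1,-0.36,-1,0,0.16,1,-0.36,-1,0,0.16,1,-0.36,-1,0,0.16])

```text
t: 23.35
tool_pos: [500.3, -306.4, 287.2]
orientation: [1.0, 0.026, -0.002, 0.0]
force: [-0.8, 0.6, -0.3]
width: 85.5
grasp_force: 0.0
```

send_rows(targets=[1,-0.2,-0.19,0,0,1,-0.2,-0.19,0,0,1,-0.2,-0.19,0,0,1,-0.2,-0.19,0,0,1,-0.2,-0.19,0,0])

```text
t: 23.85
tool_pos: [444.3, -357.6, 288.6]
orientation: [1.0, 0.03, -0.0, -0.001]
force: [-0.0, -0.4, -0.4]
width: 85.5
grasp_force: 0.0
```

Run:
```python
from h import *
brown('w12',(14,18),amin=1200)
```

```text
23.85 [ 444.3 -357.6  288.6] 3.49
[[343, 119], [341, 216], [301, 216], [299, 121]]
  z 14 443.6 -361.1 [104.6  45.6] 3.5
  z 18 444.5 -361.0 [103.4  45. ] 3.5
[[284, 18], [222, 34], [211, 0], [280, 0]]
  z 14 585.6 -285.3 [28.7 62.7] 12.0
  z 18 584.8 -286.1 [28.3 61.9] 12.0
```

send_rows(targets=[1,0.008,-0.008,-0.15,0,1,0.008,-0.008,-0.3,0,1,0.008,-0.008,-0.45,0,1,0.008,-0.008,-0.6,0,1,0.008,-0.008,-0.68,0,1,0.008,-0.008,-0.714,0,1,0.008,-0.008,-0.714,0])

```text
t: 24.6
tool_pos: [445.9, -360.5, 74.0]
orientation: [1.0, 0.03, -0.001, -0.001]
force: [-0.0, 0.1, 0.6]
width: 85.5
grasp_force: 0.0
```

send_rows(targets=[0,0,0,0,0,0,0,0,0,0,0,0,0,0,0,0,0,0,0,0,0,0,0,0,0,0,0,0,0,0,0,0,0,0,0])

```text
t: 25.3
tool_pos: [446.4, -362.3, 77.1]
orientation: [1.0, 0.029, 0.001, 0.001]
force: [-0.8, 0.5, 6.7]
width: 44.5
grasp_force: 61.9
```

send_rows(targets=[0,0,0,0.15,0,0,0,0,0.35,0,0,0.4,0.9,0.35,-0.16,0,0.4,0.9,0.35,-0.16,0,0.4,0.9,0.35,-0.16,0,0.4,0.9,0.35,-0.16,0,0.4,0.9,0.35,-0.16,0,0.4,0.9,0.35,-0.16])

```text
t: 26.1
tool_pos: [566.4, -89.4, 181.4]
orientation: [0.995, -0.096, 0.001, -0.0]
force: [0.9, -0.5, -1.4]
width: 44.4
grasp_force: 62.4
```

send_rows(targets=[0,0,0,0,0,0,0,0,0,0,0,0,0,0,0])

```text
t: 26.4
tool_pos: [565.1, -93.1, 180.6]
orientation: [0.995, -0.097, 0.0, 0.0]
force: [-1.3, 0.3, -1.7]
width: 44.3
grasp_force: 62.4
```

send_rows(targets=[0,0.152,0.302,0,0,0,0.152,0.302,0,0,0,0.152,0.302,0,0,0,0.152,0.302,-0.12,0,0,0.152,0.302,-0.22,0,0,0.152,0.302,-0.24,0,0,0.152,0.302,-0.24,0,0,0.152,0.302,-0.24,0])

```text
t: 27.2
tool_pos: [611.9, -2.2, 109.6]
orientation: [0.995, -0.097, 0.001, -0.0]
force: [0.9, 0.1, -1.6]
width: 44.4
grasp_force: 62.3
```

send_rows(targets=[0,0,0,0,0,0,0,0,0,0])

```text
t: 27.4
tool_pos: [611.9, -1.4, 109.7]
orientation: [0.995, -0.096, 0.001, -0.0]
force: [-0.5, -0.1, -1.1]
width: 44.5
grasp_force: 62.3
```

send_rows(targets=[0,-0.004,-0.003,-0.01,0,0,-0.004,-0.003,-0.019,0,0,-0.004,-0.003,-0.019,0,0,-0.004,-0.003,-0.019,0])

```text
t: 27.8
tool_pos: [610.0, -2.2, 103.2]
orientation: [0.995, -0.096, 0.0, 0.0]
force: [-1.6, -1.0, 4.7]
width: 44.3
grasp_force: 63.2
```

Contact at 4.7 N, so I'll release and lift.

send_rows(targets=[0.7,0,0,0,0,0.7,0,0,0,0,0.7,0,0,0,0,0.7,0,0,0.1,0,0.7,0,0,0.25,0,1,0,0,0.45,0,1,0,0,0.62,0,1,0,0,0.62,0])

```text
t: 28.6
tool_pos: [612.2, -2.1, 295.1]
orientation: [0.995, -0.096, 0.005, -0.001]
force: [1.1, 0.1, -0.9]
width: 85.3
grasp_force: 0.0
```

Run:
```python
from h import *
brown('w13',(26,44),amin=1200)
im=cv2.imread('pics/w13.png');x0,y0,x1,y1=250,80,390,260
a=cv2.resize(im[y0:y1,x0:x1],None,fx=3,fy=3,interpolation=cv2.INTER_CUBIC)
s=cv2.cvtColor(r.read_camera('side'),cv2.COLOR_RGB2BGR)[100:310,190:390]
b=cv2.resize(s,(380,540*0+400));out=np.zeros((540,800,3),np.uint8);out[:540,:420]=a;out[:400,420:]=b
cv2.imwrite('pics/fin.png',out)
```

```text
28.6 [612.2  -2.1 295.1] -11.06
[[15, 151], [51, 152], [78, 272], [46, 275]]
  z 26 619.5 289.1 [ 40.1 143.2] 79.4
  z 44 623.1 272.9 [ 38.  135.6] 79.4
[[347, 106], [345, 234], [292, 237], [289, 107]]
  z 26 609.3 -0.7 [ 59.3 139.1] 79.0
  z 44 613.5 -1.6 [ 56.2 131.7] 79.0
[[639, 50], [639, 116], [618, 125], [603, 69]]
  z 26 635.3 -305.5 [60.7 34.1] 16.1
  z 44 638.1 -290.1 [57.5 32.3] 16.1
```

View pics/fin.png

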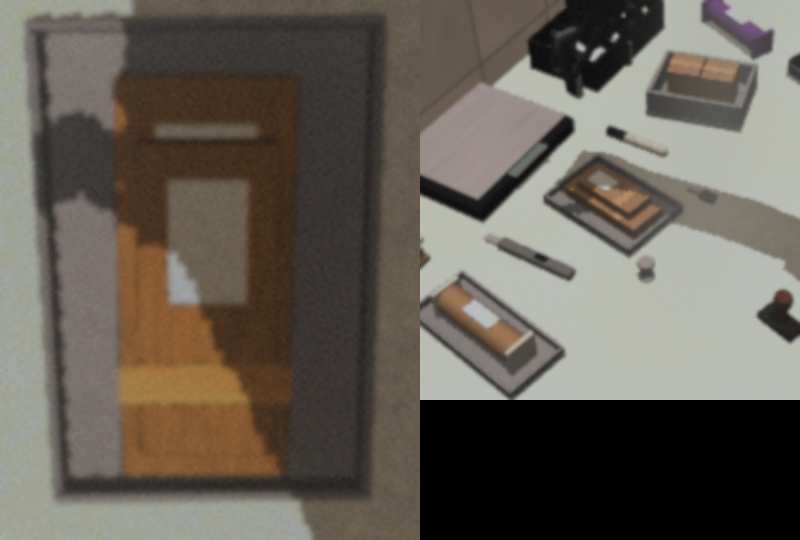

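The last picture shows the tube in the long tray, both cartons upright in the bin, and the small mailer stacked on the large one. The small mailer's edges in the crop are at rows 142 and 455 and columns 137 and 276. I'll check the centring in numbers.

Run:
```python
from h import *
import pickle
c=pickle.load(open('w13.pkl','rb'));im=cv2.imread('pics/w13.png')
q=lambda x,y:(x/3+250,y/3+80)
th=np.radians(-11);u=np.array([np.cos(th),np.sin(th)]);v=np.array([-u[1],u[0]]);L=np.array([609.3,-.7])
for n,p in(('far',q(205,142)),('near',q(205,455)),('left',q(138,300)),('right',q(276,300))):
    for z in(44,26):
        X=plane(c,[p],z)[0]-L;print(n,z,(X@u).round(1),(X@v).round(1))
g=cv2.cvtColor(im,cv2.COLOR_BGR2GRAY).astype(float);print('col',g[100:245,305:335].mean(1).round().astype(int).tolist())
print('rows200-225',g[200:226,282:355].mean(0).round().astype(int).tolist());print('rows 130-150',g[132:150,282:355].mean(0).round().astype(int).tolist())
```

```text
far 44 50.1 -0.5
far 26 48.4 -0.5
near 44 -54.6 -0.4
near 26 -62.1 -0.4
left 44 -0.3 21.3
left 26 -4.8 22.5
right 44 -0.4 -23.4
right 26 -4.9 -24.7
col [58, 58, 56, 55, 50, 49, 50, 53, 53, 54, 53, 53, 53, 53, 53, 52, 53, 52, 52, 54, 60, 75, 90, 96, 94, 82, 58, 44, 47, 51, 52, 52, 52, 51, 52, 52, 52, 52, 54, 65, 80, 89, 93, 93, 93, 93, 93, 93, 93, 94, 92, 92, 92, 92, 92, 92, 92, 92, 92, 92, 91, 91, 92, 94, 96, 99, 100, 100, 103, 105, 105, 106, 107, 109, 111, 112, 111, 110, 111, 110, 104, 88, 76, 72, 72, 73, 75, 77, 77, 78, 78, 78, 79, 80, 80, 80, 81, 84, 85, 84, 85, 90, 101, 106, 110, 110, 112, 114, 115, 115, 117, 120, 122, 119, 108, 99, 96, 97, 97, 97, 97, 96, 97, 97, 97, 98, 98, 98, 98, 98, 96, 94, 96, 97, 98, 98, 97, 91, 76, 59, 48, 44, 48, 62, 87]
rows200-225 [115, 115, 115, 115, 115, 115, 115, 114, 112, 111, 112, 112, 111, 109, 108, 109, 111, 112, 113, 112, 111, 112, 113, 113, 113, 111, 111, 112, 111, 109, 111, 111, 112, 111, 110, 109, 109, 110, 111, 112, 111, 109, 107, 107, 105, 104, 102, 97, 91, 86, 82, 75, 67, 63, 61, 60, 59, 59, 58, 57, 57, 58, 56, 55, 55, 56, 56, 56, 55, 55, 55, 55, 55]
rows 130-150 [61, 60, 59, 59, 59, 56, 56, 58, 58, 58, 56, 56, 56, 54, 54, 55, 54, 55, 55, 54, 54, 54, 56, 62, 72, 77, 77, 78, 77, 78, 78, 77, 79, 79, 78, 78, 77, 77, 77, 77, 77, 78, 77, 78, 77, 76, 76, 76, 76, 74, 68, 58, 53, 52, 51, 51, 51, 51, 49, 49, 48, 46, 47, 48, 47, 46, 47, 50, 52, 53, 53, 53, 54]
```

```bash
python3 -c "
from workcell import r
print(r.hand_in())"
```

```text
the job is handed in; nothing more can be done
None
```

I've handed the job in at about 29 s of the 144 s allowed: the tube is in the long tray, both cartons are upright side by side in the deep bin, and the small mailer sits on the large one in the wide tray, about 2 mm off centre with long sides in line.

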